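# Take the filler cap off the print press

### The job

The roller press needs oil: press its sprung lock lever down until it clicks and stays down, then unscrew the filler cap anticlockwise over its several turns, take it off the neck as it comes free and stand it upright on the floor of the steel tray. Set the cap down rather than dropping it, leave the lever latched down, and do not disturb the ink tin, the brayer or the palette knife.

Things in the scene. Friction and masses are not known exactly. Their poses are not given: they have to be found in the camera images.
- press: Black and white bench-top roller press, fixed. Origin on the bench under the upright filler neck's axis; z up, x from the lever's pivot towards the neck, y from the neck towards the roller. Gear case under the neck: x -180 to 80, y -85 to 85, 50 mm high. Roller and end frames: y 118 to 415, x -130 to 130, up to 128 mm high
- neck_top (a point): Top of the press's tubular filler neck, on its axis, 127 mm above the bench, hidden in the cap at first. The neck is 38 mm across its coarse right-hand thread and stands on a round steel boss 56 mm across; the cap's rim sits on the boss 75 mm above the bench when screwed down
- cap: Loose aluminium screw cap: a round cup 49 mm across, 61 mm high, open below, with two wings. Origin on its axis under the rim; z up, y along the wings. Opens anticlockwise seen from above, rising 14 mm a turn; free after about 2.3 turns, risen 31 mm or more. It then rests on the neck; lift it straight up, as its centre pin runs 20 mm deep in the neck. Past 2.6 turns it drops 7 mm but stays free
- cap_top (a point): Middle of the cap's flat top, 61 mm above its origin. The wings reach 75 mm out from the axis on both sides, 14 mm thick, 10 to 44 mm above the origin. The cap (0.17 to 0.35 kg) turns easily: a fingertip pushed against a wing's side carries it round, and it stays where it is left. The raised lever blocks the wings
- lever (a joint): Sprung lock lever, rad: 0 raised (27 degrees up, its nose in the path of the cap's wings), 0.45 fully down. The spring returns it from less than about 0.32; beyond, it snaps down on its stop and stays. Takes about 8 N on its pad. Latched it lies level, the nose's top 74 mm above the bench, clear below the wings
- lever_pad (a point): Centre of the top of the lever's thumb pad (36 mm along the lever, 40 mm across), 52 mm from the pivot. Pivot along the press's y at press x -155 mm, z 58 mm. The pad's top is about 90 mm above the bench when raised and 69 mm when latched; it moves down and a little towards the neck
- tray: Shallow open steel parts tray, fixed: 200 mm (its x) by 150 mm (its y), 25 mm high, walls 4 mm, floor 4 mm thick. Origin at the centre of its underside
- tin: Round ink tin, 80 mm across, 75 mm high, standing; origin at the centre of its underside. Leave it alone
- brayer: Ink roller 100 mm wide, 40 mm thick, with a wooden handle, 190 mm long, lying down; origin on the bench under the roller's middle, handle towards its -x. Leave it alone
- knife: Palette knife 200 mm long, lying flat along its x; origin at its middle. Leave it alone

How it is judged (in metres and radians):
On the way, in this order (a step that is already met when the one before it is completed fails the run):
1. the lock lever is latched down while the cap is still screwed on (value of joint lever above 0.4 rad and z of cap in the frame of press below 0.082 m), for 0.2 s.
2. the cap has been screwed up the neck until free, the lever staying latched (value of joint lever above 0.4 rad and z of cap in the frame of press above 0.105 m and horizontal distance between cap and press below 0.012 m), for 0.05 s.
At the end, for the whole second after the job is handed in: The cap stands upright (within 7 degrees) on the tray's floor, wholly inside its walls, released and at rest; the lever is latched down (above 0.40 rad); tin, brayer and knife are within 20 mm of where they were (value of joint lever above 0.4 rad and x of cap in the frame of tray between -0.072 and 0.072 m and y of cap in the frame of tray between -0.047 and 0.047 m and height (world z) of cap below 0.009 m and angle between cap's own z axis and vertical below 0.12 rad and linear speed of cap below 0.02 m/s and distance of each of tin, brayer, knife from where it was at the start of the episode below 0.02 m); the robot touches nothing.
It fails at once if the cap falls free (more than about 20 mm) (linear speed of cap above 0.65 m/s and not (contact force between cap and the fingers above 0.05 N)).
It fails at once if the tin, the brayer or the knife is knocked away (distance of any of tin, brayer, knife from where it was at the start of the episode above 0.03 m).
It also fails if it takes over 69 s, if anything falls off the work surface, if the arm or the gripper's body presses on something with over 40 N, if the wrist force passes 120 N, or if a joint passes its speed limit or range.

### The arm

A 6-joint arm with a two-finger parallel gripper is mounted at the origin on the work surface. World frame = base frame: x ahead of the robot, y to its left, z up, the work surface at z = 0. Lengths are in mm, angles in degrees, forces in N, time in s.
With the tool pointing down it reaches from about 375 to 925 mm from the base axis. Payload 5.7 kg.
Tool frame: the origin (TCP) lies midway between the tips of the shut fingers; the grasp point (between the pads) lies 19 mm behind it; z points along the fingers, y is the line along which they close (so a half turn about z gives the same grasp; the last joint's range is limited). The gripper opens to 88 mm and grips with 3 to 60 N. Pads are 20 mm wide; open, the fingers measure 115 mm over their backs; the gripper's body (75 mm by 178 mm) begins 61 mm behind the grasp point.
Start: joints at [-77.584, 20.558, 86.54, -0, 72.909, -6.595], TCP at [195.431, -567.247, 222.623] pointing down, gripper open.
Joint ranges: [-170.27, 170.27], [-57.76, 135], [12.27, 136.19], [-55.21, 235.2], [11.17, 155.16], [-170.74, 170.74]. Speed limits (degrees/s): [136.94, 136.94, 180, 180, 180, 180].

### API

Orientations are given as [roll, pitch, yaw] about the fixed x, y, z axes, in that order (R = Rz(yaw) Ry(pitch) Rx(roll)).
In Python, from workcell import * gives the robot as it stands. The module is installed in compiled form; this text tells all that it offers.
- The arm moves only by the tool move_arm, never from a script. Its argument "deltas" is a list that holds one entry, the list of rows, each a list of 6 numbers: the shift along the tool's x, y, z in cm, then the turn, a rotation vector about the tool's x, y, z in rad. A call has 1 to 12 rows; each row is the pose to reach, as a shift and turn from the pose commanded when the call began, along the tool's axes at that moment; what a row does not reach only later rows make up. A row lasts 1/12 s, in which the tool goes at most 41.7 mm and 7.16 degrees, less where a joint would pass 70% of its speed; a pose out of reach is approached as far as the arm can. A call with a gripper value outside its range is refused whole. "fingers" is the opening, from 0 (shut) to 1 (fully open), set as the call begins (left out, the last holds). The fingers move at their own pace and stop on an object; "newtons" is the grip in N (left out, the last holds). Time passes only in rows, so rows that repeat a pose let the fingers close. It gives the time, the measured TCP pose, the force, the opening and the grip force at its end, in the units of the state.
- state(): the state, without advancing time (a new reading comes with each control period).
- get_image(name): name is "side" or "top"; returns the picture (420x560x3 uint8, blue, green, red); there is no depth.
- camera_params(name): a dict with "camera_matrix" (3x3 intrinsics, pixels), "k1" (the pictures are not rectified: a ray, as slopes to the right and down, at radius r is drawn at 1 + k1 r^2 times it, then the intrinsics apply), "pose" (4x4, takes a point from camera to world coordinates). Camera axes: x right, y down, z forward; pixel columns grow to the right and rows downward; lengths in mm; the calibration is good to about 2 mm. A picture is of the moment at which its call begins. camera_params takes no time and is no camera call.
- finish_job(): hands the job in; it is judged then, once.
The state is a dict: "clock": time; "joint_positions": joint angles; "dq": joint speeds; "joint_efforts": joint torques, N m; "position": TCP position; "tcp_rot": TCP orientation; "contact_force": force on the tool from outside, world axes, zero at the start; "torque": the same for the moment, N m; "finger_gap": opening from 0.0 (shut) to 1.0 (fully open); "finger_force": force on a finger pad.
Only numpy, scipy, OpenCV 4.12 (cv2) and the standard library are available. Lean on these libraries where they do the work, as an engineer would, in place of code of your own. Each camera call takes 0.05 s, during which the arm holds its last target. There are 200 camera calls.

## Working session

There is one attempt and no reset: what is moved stays moved. The work goes in short steps, Python scripts to look and compute and a tool call to move; the robot and the scene stay as the last step left them, time stands still between calls to the robot, and variables do not carry over. Pictures are saved under pics/ and viewed, at most 10 in all, crops included, and the job is handed in when it is done.

Besides the shell and the picture viewer there is one more tool, called after "Emit:" as name(argument=value, ...), one argument or row to a line, values as JSON. move_arm: Moves the arm, as the interface text tells. Its arguments: {"type":"object","properties":{"deltas":{"type":"array","items":{"type":"array","items":{"type":"array","items":{"type":"number"}}}},"fingers":{"type":"number"},"newtons":{"type":"number"}},"required":["deltas"]}

```bash
mkdir -p pics; python3 - <<'E'
from workcell import *
import cv2,numpy as np
for n in("side","top"):
    cv2.imwrite(f"pics/{n}0.png",get_image(n)); p=camera_params(n); print(n,np.round(p["camera_matrix"],1).tolist(),p["k1"],np.round(p["pose"],3).tolist())
print(state())
E
```

```text
side [[477.5, 0.0, 278.4], [0.0, 477.5, 208.4], [0.0, 0.0, 1.0]] -0.17066120625443013 [[-0.996, -0.072, 0.054, 549.259], [-0.089, 0.7, -0.708, 653.782], [0.014, -0.71, -0.704, 1003.042], [0.0, 0.0, 0.0, 1.0]]
top [[414.5, 0.0, 284.2], [0.0, 414.5, 214.0], [0.0, 0.0, 1.0]] -0.05244994614106299 [[0.008, -0.972, 0.233, 387.517], [-1.0, -0.008, 0.002, -241.957], [0.0, -0.233, -0.972, 1094.581], [0.0, 0.0, 0.0, 1.0]]
{'clock': 0.1, 'joint_positions': array([-7.75856065e+01,  2.05947123e+01,  8.65904340e+01, -2.12836029e-03,
        7.29085203e+01, -6.59559347e+00]), 'dq': array([-0.03680429, -0.04943232, -0.23932951,  0.06129462,  0.02453596,
       -0.0277096 ]), 'joint_efforts': array([ 1.01124431e-03, -5.16355205e+01, -2.71407831e+01,  6.77499874e-02,
        2.76416220e-02, -2.93516132e-05]), 'position': array([ 195.28075106, -566.69417491,  221.89987804]), 'tcp_rot': array([-1.79906720e+02, -8.73873435e-03,  1.90106071e+01]), 'contact_force': array([0.00810583, 1.301435  , 0.1195282 ]), 'torque': array([-0.08350045, -0.00781287, -0.00871037]), 'finger_force': 0.0, 'finger_gap': 0.9997760127460428}
```

View pics/top0.png

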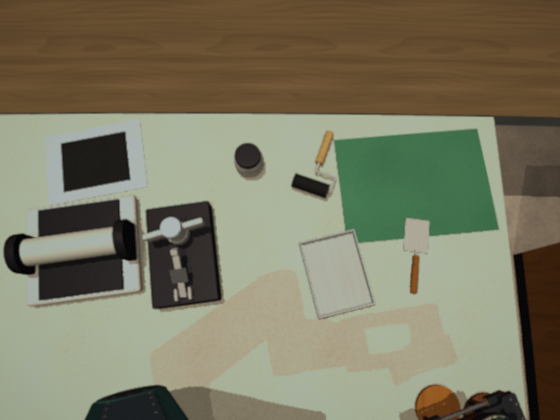

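View pics/side0.png

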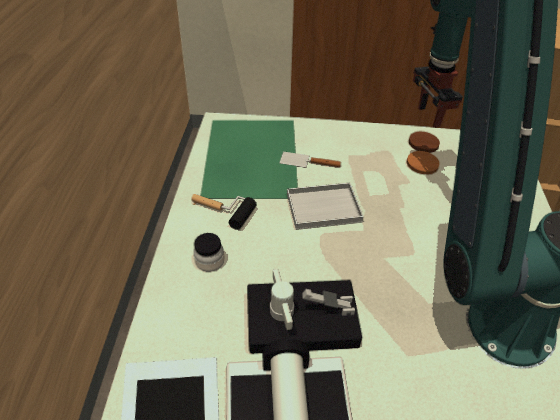

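The top view shows the cap at about (174,229), its wings reaching (203,222) and (146,238). The lever runs from (176,255) to (183,295), and the tray centre is near (336,274). The side view shows the cap at (282,292). I'll zoom in on the press and measure.

```bash
cat > h.py <<'E'
from workcell import *
import cv2,numpy as np
def ray(n,uv):
    p=camera_params(n);T=np.array(p["pose"]);k=np.array(p["camera_matrix"])
    q=cv2.undistortPoints(np.array([[uv]],float),k,np.array([p["k1"],0,0,0.]))[0,0]
    return T[:3,3],T[:3,:3]@[*q,1]
def onz(n,uv,z):
    o,d=ray(n,uv);return o+d*(z-o[2])/d[2]
def proj(n,X):
    p=camera_params(n);T=np.linalg.inv(np.array(p["pose"]))
    return cv2.projectPoints(np.array([X],float),cv2.Rodrigues(T[:3,:3])[0],T[:3,3],np.array(p["camera_matrix"]),np.array([p["k1"],0,0,0.]))[0][0,0]
def cross(a,b):
    o1,d1=ray("top",a);o2,d2=ray("side",b)
    s=np.linalg.lstsq(np.c_[d1,-d2],o2-o1,rcond=None)[0]
    p,q=o1+d1*s[0],o2+d2*s[1];return (p+q)/2,np.linalg.norm(p-q)
E
python3 - <<'E'
from h import *
a=cv2.imread("pics/top0.png")[195:315,135:235]; b=cv2.imread("pics/side0.png")[262:362,240:365]
cv2.imwrite("pics/z.png",np.hstack([cv2.resize(a,(400,480),interpolation=2),cv2.resize(b[:, :100],(400,400),interpolation=2).copy() if 0 else cv2.copyMakeBorder(cv2.resize(b,(400,320),interpolation=2),0,160,0,0,0)]))
for uv in[(146,208),(209,202),(220,299),(153,307)]:print("case",onz("top",uv,50).round())
for uv in[(299,240),(354,231),(374,304),(318,318)]:print("tray",onz("top",uv,25).round())
print("cap",onz("top",(174,229),136),cross((174,229),(282,288)))
E
```

```text
case [651. 122.  50.]
case [669. -43.  50.]
case [420. -83.  50.]
case [399.  83.  50.]
tray [ 574. -279.   25.]
tray [ 600. -424.   25.]
tray [ 411. -469.   25.]
tray [ 376. -327.   25.]
cap [578.92822102  20.33219751 136.        ] (array([583.29703307,  23.01062614, 125.28768409]), np.float64(4.431157615481247))
```

View pics/z.png

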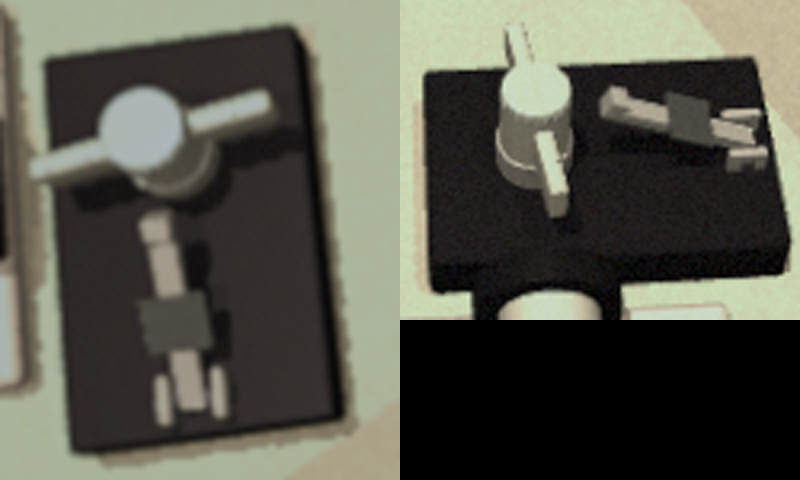

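The zoom (4x, top view) puts the cap top at (170.5,226.8), the pad at (179.3,275.5) and the wing tips at (201,221) and (145,237). The lever is raised.

```bash
python3 - <<'E'
from h import *
P=[onz("top",uv,50)[:2] for uv in[(146.75,210),(208.25,202.5),(218.25,299.5),(153.25,307.5)]]
L=np.array([[80,85],[80,-85],[-180,-85],[-180,85]],float)
for p in P:print("case",p.round(1))
W=np.array(P);c=L-L.mean(0);w=W-W.mean(0)
U,S,V=np.linalg.svd(c.T@w);R=(U@V).T
o=W.mean(0)-R@L.mean(0);print("press o",o.round(1),"yaw",np.degrees(np.arctan2(R[1,0],R[0,0])),"res",(W-(L@R.T+o)).round(1).tolist())
print("pad pred",o+R@[-155+52*np.cos(np.radians(27))-8,0])
print("cap",onz("top",(170.5,226.75),136),cross((170.5,226.75),(282.5,290.75)))
print("pad",onz("top",(179.25,275.5),90))
a=onz("top",(201.25,220.75),119);b=onz("top",(145,236.75),119);print("wings",a,b,(a+b)/2,np.linalg.norm(a-b),np.degrees(np.arctan2(*(b-a)[1::-1])))
g=cv2.imread("pics/top0.png")
T=np.array([onz("top",uv,25)[:2] for uv in[(299,240),(354,231),(374,304),(318,318)]]);r=cv2.minAreaRect(T.astype(np.float32));print("tray",r)
E
```

```text
case [646.  119.2]
case [667.5 -41.3]
case [419.  -78.3]
case [397.4  82.5]
press o [581.9  27.7] yaw 8.195316002026344 res [[-3.0, -4.0], [-5.8, 3.8], [3.1, 3.8], [5.7, -3.6]]
pad pred [466.47306891  11.02455161]
cap [584.2888347   29.06704984 136.        ] (array([584.75898267,  31.460342  , 128.02452548]), np.float64(2.3196948125538412))
pad [473.64647008  12.39401692  90.        ]
wings [603.21607581 -39.87242352 119.        ] [562.70419464  93.96813538 119.        ] [582.96013522  27.04785593 119.        ] 139.83743319096436 106.84041446140243
tray ((492.4910888671875, -374.41412353515625), (204.0102996826172, 146.69595336914062), 13.535962104797363)
```

Emit:
move_arm(
  deltas=[
    [[2.7,-2.7,0,0,0,0],[5.4,-5.4,0,0,0,0],[8.1,-8.1,0,0,0,0],[10.8,-10.8,0,0,0,0],[13.5,-13.5,0,0,0,0],[16.2,-16.2,0,0,0,0],[18.9,-18.9,0,0,0,0],[21.6,-21.6,0,0,0,0],[24.3,-24.3,0,0,0,0],[27,-27,0,0,0,0],[29.7,-29.7,0,0,0,0],[32.4,-32.4,0,0,0,0]],
  ],
  fingers=0,
  newtons=30,
)

```text
clock: 1.1
position: [396.4, -153.5, 222.6]
tcp_rot: [-180.0, 0.0, 19.0]
contact_force: [1.7, -1.1, -0.1]
finger_gap: 0.127
finger_force: 0.0
```

Emit:
move_arm(
  deltas=[
    [[2.6,-2.6,0,0,0,0],[5.2,-5.4,0,0,0,0],[7.8,-8,0,0,0,0],[10.4,-10.7,1,0,0,0],[12.9,-13.3,3,0,0,0],[12.9,-13.3,6,0,0,0],[12.9,-13.3,9,0,0,0],[12.9,-13.3,10,0,0,0],[12.9,-13.3,10,0,0,0]],
  ],
)

```text
clock: 1.85
position: [472.1, 13.1, 119.8]
tcp_rot: [-179.8, 0.3, 19.1]
contact_force: [-0.3, 0.3, 0.0]
finger_gap: 0.005
finger_force: 0.0
```

Emit:
move_arm(
  deltas=[
    [[0,0,1.5,0,0,0],[0,0,2.5,0,0,0],[0.1,0,3.2,0,0,0],[0.2,0,3.8,0,0,0],[0.3,0,4.4,0,0,0],[0.3,0,4.9,0,0,0],[0.3,0,5.2,0,0,0],[0.3,0,5.4,0,0,0],[0.3,0,5.4,0,0,0]],
  ],
)

```text
clock: 2.6
position: [477.2, 13.3, 69.4]
tcp_rot: [-180.0, 0.0, 19.0]
contact_force: [-2.1, 0.4, 11.2]
finger_gap: 0.008
finger_force: 5.0
```

Emit:
move_arm(
  deltas=[
    [[0,0,-1,0,0,0],[0,0,-4,0,0,0.1],[0,0,-7,0,0,0.2],[0,0,-10,0,0,0.3],[0,0,-13,0,0,0.4],[0,0,-15,0,0,0.5],[0,0,-15,0,0,0.6]],
  ],
  fingers=1,
)

```text
clock: 3.18
position: [480.1, 13.0, 223.1]
tcp_rot: [-179.9, -0.4, -15.7]
contact_force: [0.1, -0.1, -0.3]
finger_gap: 0.495
finger_force: 0.0
```

```bash
python3 - <<'E'
from h import *
a=get_image("top")[195:315,135:235]; b=get_image("side")[252:352,240:365]
cv2.imwrite("pics/z2.png",np.hstack([cv2.resize(a,(400,480),interpolation=2),cv2.copyMakeBorder(cv2.resize(b,(400,320),interpolation=2),0,160,0,0,0)]))
print(state()["position"],state()["tcp_rot"])
E
```

```text
[477.97238786  13.28523947 219.76070072] [-1.79977689e+02 -1.11485799e-01 -1.54308064e+01]
```

View pics/z2.png

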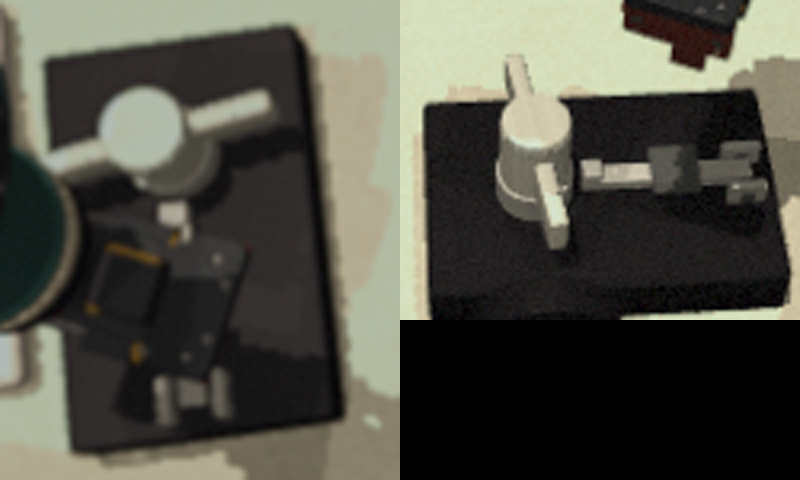

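The side view shows the lever level at (300,307), so it is latched. Next I'll move over the cap.

Emit:
move_arm(
  deltas=[
    [[1.5,-0.7,0,0,0,0.12],[3,-1.4,0,0,0,0.24],[4.5,-2.1,0,0,0,0.36],[6,-2.8,0,0,0,0.48],[7.5,-3.4,0,0,0,0.6],[9,-4,0,0,0,0.72],[9.8,-4.3,1,0,0,0.84],[9.8,-4.3,2,0,0,0.96],[9.8,-4.3,4,0,0,1.007],[9.8,-4.3,5,0,0,1.007],[9.8,-4.3,5,0,0,1.007]],
  ],
  fingers=1,
)

```text
clock: 4.2
position: [580.6, 29.0, 165.2]
tcp_rot: [179.6, 0.2, -72.8]
contact_force: [-1.1, 0.3, 0.2]
finger_gap: 0.996
finger_force: 0.0
```

```bash
python3 - <<'E'
from h import *
s=state();print(s["position"],s["tcp_rot"],s["joint_positions"].round(1))
b=get_image("side")[222:342,220:370]
cv2.imwrite("pics/z3.png",cv2.resize(b,(600,480),interpolation=2))
E
```

```text
[580.56973236  29.02540169 165.16282434] [ 1.79612481e+02  1.56538270e-01 -7.28396157e+01] [ -3.9  22.5  92.4   0.   65.5 158.9]
```

View pics/z3.png

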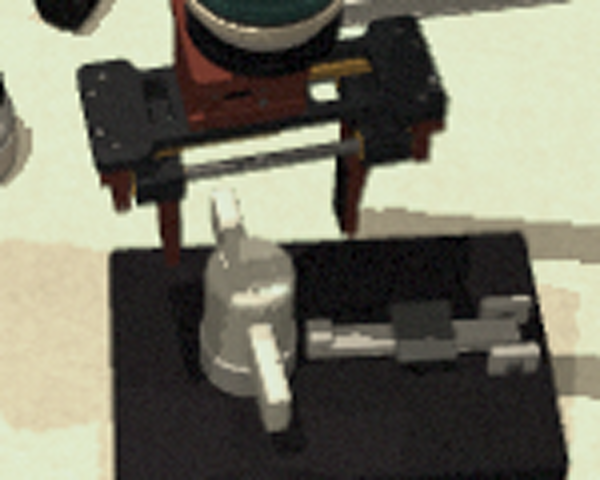

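The fingers straddle the cap on either side of the wings, with tips at about zoom (175,262) and (350,233). I'll shift about 3 mm in x, descend and grip.

Emit:
move_arm(
  deltas=[
    [[0.1,-0.3,1,0,0,0],[0.1,-0.3,2,0,0,0],[0.1,-0.3,3,0,0,0],[0.1,-0.3,4,0,0,0],[0.1,-0.3,5,0,0,0],[0.1,-0.3,5.7,0,0,0],[0.1,-0.3,6.2,0,0,0],[0.1,-0.3,6.4,0,0,0],[0.1,-0.3,6.4,0,0,0]],
  ],
)

```text
clock: 5.0
position: [586.5, 28.8, 104.1]
tcp_rot: [180.0, 0.0, -73.1]
contact_force: [0.0, 0.1, 1.3]
finger_gap: 0.998
finger_force: 0.0
```

Emit:
move_arm(
  deltas=[
    [[0,0,0,0,0,0],[0,0,0,0,0,0],[0,0,0,0,0,0],[0,0,0,0,0,0],[0,0,0,0,0,0],[0,0,0,0,0,0],[0,0,0,0,0,0],[0,0,0,0,0,0]],
  ],
  fingers=0.3,
  newtons=15,
)

```text
clock: 5.67
position: [586.1, 28.6, 104.8]
tcp_rot: [179.9, 0.0, -73.1]
contact_force: [-3.3, -1.1, 4.0]
finger_gap: 0.557
finger_force: 15.0
```

Emit:
move_arm(
  deltas=[
    [[0,0.1,-0.026,0,0,-0.117],[0,0.15,-0.052,0,0,-0.233],[0,0.15,-0.078,0,0,-0.35],[0,0.15,-0.104,0,0,-0.467],[0,0.15,-0.13,0,0,-0.583],[0,0.15,-0.156,0,0,-0.7],[0,0.15,-0.182,0,0,-0.817],[0,0.15,-0.208,0,0,-0.933],[0,0.15,-0.234,0,0,-1.05],[0,0.15,-0.26,0,0,-1.167],[0,0.15,-0.286,0,0,-1.283],[0,0.15,-0.312,0,0,-1.4]],
  ],
  newtons=25,
)

```text
clock: 6.67
position: [587.4, 32.0, 107.7]
tcp_rot: [-179.7, -0.3, 7.4]
contact_force: [5.0, 15.3, -5.1]
finger_gap: 0.558
finger_force: 25.0
```

```bash
python3 - <<'E'
from h import *
s=state();print(s["position"],s["tcp_rot"],s["contact_force"],s["torque"],s["joint_positions"].round(1))
b=get_image("side")[222:342,220:370]
cv2.imwrite("pics/z4.png",cv2.resize(b,(600,480),interpolation=2))
E
```

```text
[587.35670069  31.97574611 107.73846579] [-179.67925822   -0.26801763    7.37555285] [ 5.0428052  15.30650942 -5.06037693] [ 2.49251222 -0.8078307  -0.09425227] [-3.8 26.6 95.3  0.4 58.  78.5]
```

View pics/z4.png

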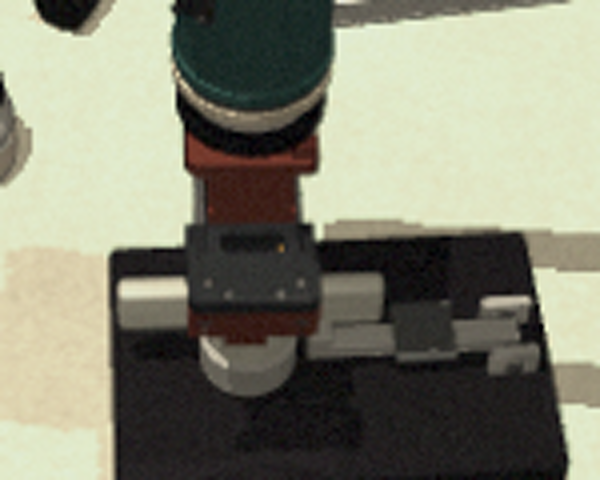

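The cap is following the fingers: its wings are now along the lever line. I'm re-centring about 4 mm towards +y to relieve the side force.

Emit:
move_arm(
  deltas=[
    [[0.1,-0.2,0,0,0,-0.117],[0.2,-0.38,-0.03,0,0,-0.233],[0.2,-0.38,-0.05,0,0,-0.35],[0.2,-0.38,-0.08,0,0,-0.467],[0.2,-0.38,-0.1,0,0,-0.583],[0.2,-0.38,-0.13,0,0,-0.7],[0.2,-0.38,-0.16,0,0,-0.817],[0.2,-0.38,-0.18,0,0,-0.933],[0.2,-0.38,-0.21,0,0,-1.05],[0.2,-0.38,-0.23,0,0,-1.167],[0.2,-0.38,-0.26,0,0,-1.283],[0.2,-0.38,-0.29,0,0,-1.4]],
  ],
)

```text
clock: 7.72
position: [584.3, 35.1, 110.3]
tcp_rot: [-179.7, -0.3, 87.6]
contact_force: [-6.0, 8.6, 4.6]
finger_gap: 0.557
finger_force: 25.0
```

Emit:
move_arm(
  deltas=[
    [[0,0,-0.026,0,0,-0.117],[0,0,-0.052,0,0,-0.233],[0,0,-0.078,0,0,-0.35],[0,0,-0.104,0,0,-0.467],[0,0,-0.13,0,0,-0.583],[0,0,-0.156,0,0,-0.7],[0,0,-0.182,0,0,-0.817],[0,0,-0.208,0,0,-0.933],[0,0,-0.234,0,0,-1.05],[0,0,-0.26,0,0,-1.167],[0,0,-0.286,0,0,-1.283],[0,0,-0.312,0,0,-1.4]],
  ],
)

```text
clock: 8.72
position: [581.1, 32.4, 113.3]
tcp_rot: [-179.9, -0.6, 167.9]
contact_force: [-13.7, -2.8, 11.1]
finger_gap: 0.554
finger_force: 25.0
```

Emit:
move_arm(
  deltas=[
    [[0,0,-0.026,0,0,-0.117],[0,0,-0.052,0,0,-0.233],[0,0,-0.078,0,0,-0.35],[0,0,-0.104,0,0,-0.467],[0,0,-0.13,0,0,-0.583],[0,0,-0.156,0,0,-0.7],[0,0,-0.182,0,0,-0.817],[0,0,-0.208,0,0,-0.933],[0,0,-0.234,0,0,-1.05],[0,0,-0.26,0,0,-1.167],[0,0,-0.286,0,0,-1.283],[0,0,-0.312,0,0,-1.4]],
  ],
)

```text
clock: 9.72
position: [583.7, 29.0, 116.5]
tcp_rot: [179.8, -0.4, -111.8]
contact_force: [-8.1, -13.3, 5.3]
finger_gap: 0.558
finger_force: 25.0
```

The tool centre traces a 3 mm circle, so the true axis is at about (584.2, 32.1). I'll release, lift clear of the wings and rewind.

Emit:
move_arm(
  deltas=[
    [[0,0,0,0,0,0],[0,0,0,0,0,0],[0,0,0,0,0,0],[0,0,0,0,0,0],[0,0,0,0,0,0],[0,0,0,0,0,0],[0,0,-0.7,0,0,0],[0,0,-1.4,0,0,0],[0,0,-1.9,0,0,0],[0,0,-1.9,0,0,0],[0,0,-1.9,0,0,0],[0,0,-1.9,0,0,0]],
  ],
  fingers=1,
)

```text
clock: 10.72
position: [586.8, 32.4, 136.1]
tcp_rot: [-180.0, 0.0, -112.2]
contact_force: [0.7, 0.5, 0.3]
finger_gap: 1.0
finger_force: 0.0
```

Emit:
move_arm(
  deltas=[
    [[0.06,0.1,0,0,0,0.117],[0.13,0.23,0,0,0,0.233],[0.13,0.23,0,0,0,0.35],[0.13,0.23,0,0,0,0.467],[0.13,0.23,0,0,0,0.583],[0.13,0.23,0,0,0,0.7],[0.13,0.23,0,0,0,0.817],[0.13,0.23,0,0,0,0.933],[0.13,0.23,0,0,0,1.05],[0.13,0.23,0,0,0,1.167],[0.13,0.23,0,0,0,1.283],[0.13,0.23,0,0,0,1.4]],
  ],
)

```text
clock: 11.72
position: [583.9, 32.0, 135.5]
tcp_rot: [-180.0, -0.0, 167.2]
contact_force: [-0.4, 0.5, -0.8]
finger_gap: 0.998
finger_force: 0.0
```

Emit:
move_arm(
  deltas=[
    [[0,0,0,0,0,0.117],[0,0,0,0,0,0.233],[0,0,0,0,0,0.35],[0,0,0,0,0,0.467],[0,0,0,0,0,0.583],[0,0,0,0,0,0.7],[0,0,0,0,0,0.817],[0,0,0,0,0,0.933],[0,0,0,0,0,1.05],[0,0,0,0,0,1.167],[0,0,0,0,0,1.283],[0,0,0,0,0,1.4]],
  ],
)

```text
clock: 12.72
position: [583.9, 32.0, 135.5]
tcp_rot: [-180.0, -0.0, 87.0]
contact_force: [0.2, 0.4, 0.6]
finger_gap: 1.002
finger_force: 0.0
```

Emit:
move_arm(
  deltas=[
    [[0,0,0,0,0,0.117],[0,0,0,0,0,0.233],[0,0,0,0,0,0.35],[0,0,0,0,0,0.467],[0,0,0,0,0,0.583],[0,0,0,0,0,0.7],[0,0,0,0,0,0.817],[0,0,0,0,0,0.933],[0,0,0,0,0,1.05],[0,0,0,0,0,1.167],[0,0,0,0,0,1.283],[0,0,0,0,0,1.4]],
  ],
)

```text
clock: 13.72
position: [583.9, 32.0, 135.6]
tcp_rot: [-180.0, 0.0, 6.8]
contact_force: [0.6, -0.4, -0.2]
finger_gap: 1.003
finger_force: 0.0
```

Emit:
move_arm(
  deltas=[
    [[0,0,0,0,0,0.117],[0,0,0,0,0,0.233],[0,0,0,0,0,0.35],[0,0,0,0,0,0.467],[0,0,0,0,0,0.583],[0,0,0,0,0,0.7],[0,0,0,0,0,0.817],[0,0,0,0,0,0.933],[0,0,0,0,0,1.05],[0,0,0,0,0,1.167],[0,0,0,0,0,1.283],[0,0,0,0,0,1.4]],
  ],
)

```text
clock: 14.72
position: [583.9, 32.0, 135.6]
tcp_rot: [180.0, 0.0, -73.4]
contact_force: [0.1, -0.1, 0.4]
finger_gap: 1.003
finger_force: 0.0
```

Emit:
move_arm(
  deltas=[
    [[0,0,0,0,0,0],[0,0,0,0,0,0],[0,0,0,0,0,0],[0,0,0,0,0,0],[0,0,0,0,0,0],[0,0,0,0,0,0],[0,0,0,0,0,0],[0,0,0,0,0,0]],
  ],
  fingers=0.3,
)

```text
clock: 15.38
position: [584.4, 32.1, 136.0]
tcp_rot: [-180.0, -0.0, -73.0]
contact_force: [1.1, -0.5, -0.6]
finger_gap: 0.555
finger_force: 25.0
```

Well centred. Second stroke.

Emit:
move_arm(
  deltas=[
    [[0,0,-0.026,0,0,-0.117],[0,0,-0.052,0,0,-0.233],[0,0,-0.078,0,0,-0.35],[0,0,-0.104,0,0,-0.467],[0,0,-0.13,0,0,-0.583],[0,0,-0.156,0,0,-0.7],[0,0,-0.182,0,0,-0.817],[0,0,-0.208,0,0,-0.933],[0,0,-0.234,0,0,-1.05],[0,0,-0.26,0,0,-1.167],[0,0,-0.286,0,0,-1.283],[0,0,-0.312,0,0,-1.4]],
  ],
)

```text
clock: 16.38
position: [584.0, 32.0, 139.1]
tcp_rot: [-180.0, 0.0, 7.5]
contact_force: [-0.0, -0.8, 1.4]
finger_gap: 0.554
finger_force: 25.0
```

Emit:
move_arm(
  deltas=[
    [[0,0,-0.026,0,0,-0.117],[0,0,-0.052,0,0,-0.233],[0,0,-0.078,0,0,-0.35],[0,0,-0.104,0,0,-0.467],[0,0,-0.13,0,0,-0.583],[0,0,-0.156,0,0,-0.7],[0,0,-0.182,0,0,-0.817],[0,0,-0.208,0,0,-0.933],[0,0,-0.234,0,0,-1.05],[0,0,-0.26,0,0,-1.167],[0,0,-0.286,0,0,-1.283],[0,0,-0.312,0,0,-1.4]],
  ],
)

```text
clock: 17.38
position: [584.3, 32.0, 142.2]
tcp_rot: [180.0, 0.0, 87.7]
contact_force: [1.2, -0.1, -0.7]
finger_gap: 0.559
finger_force: 25.0
```

Emit:
move_arm(
  deltas=[
    [[0,0,-0.026,0,0,-0.117],[0,0,-0.052,0,0,-0.233],[0,0,-0.078,0,0,-0.35],[0,0,-0.104,0,0,-0.467],[0,0,-0.13,0,0,-0.583],[0,0,-0.156,0,0,-0.7],[0,0,-0.182,0,0,-0.817],[0,0,-0.208,0,0,-0.933],[0,0,-0.234,0,0,-1.05],[0,0,-0.26,0,0,-1.167],[0,0,-0.286,0,0,-1.283],[0,0,-0.312,0,0,-1.4]],
  ],
)

```text
clock: 18.38
position: [584.2, 32.1, 145.3]
tcp_rot: [180.0, 0.0, 167.9]
contact_force: [0.4, 1.4, 0.4]
finger_gap: 0.554
finger_force: 25.0
```

Emit:
move_arm(
  deltas=[
    [[0,0,-0.026,0,0,-0.117],[0,0,-0.052,0,0,-0.233],[0,0,-0.078,0,0,-0.35],[0,0,-0.104,0,0,-0.467],[0,0,-0.13,0,0,-0.583],[0,0,-0.156,0,0,-0.7],[0,0,-0.182,0,0,-0.817],[0,0,-0.208,0,0,-0.933],[0,0,-0.234,0,0,-1.05],[0,0,-0.26,0,0,-1.167],[0,0,-0.286,0,0,-1.283],[0,0,-0.312,0,0,-1.4]],
  ],
)

```text
clock: 19.38
position: [584.0, 32.2, 148.4]
tcp_rot: [180.0, 0.0, -111.9]
contact_force: [-0.4, 1.0, -0.2]
finger_gap: 0.554
finger_force: 25.0
```

Emit:
move_arm(
  deltas=[
    [[0,0,0,0,0,0],[0,0,0,0,0,0],[0,0,0,0,0,0],[0,0,0,0,0,0],[0,0,0,0,0,0],[0,0,0,0,0,0],[0,0,-1,0,0,0],[0,0,-2,0,0,0],[0,0,-3,0,0,0],[0,0,-4,0,0,0],[0,0,-4,0,0,0],[0,0,-4,0,0,0]],
  ],
  fingers=1,
)

```text
clock: 20.38
position: [585.1, 32.0, 189.7]
tcp_rot: [-179.9, 0.1, -112.2]
contact_force: [0.2, 0.0, 0.1]
finger_gap: 1.003
finger_force: 0.0
```

```bash
python3 - <<'E'
from h import *
s=state();print(s["position"],s["tcp_rot"],s["joint_positions"].round(1))
a=get_image("top")[195:315,135:235]; b=get_image("side")[222:342,220:370]
cv2.imwrite("pics/z5.png",np.hstack([cv2.resize(a,(400,480),interpolation=2),cv2.copyMakeBorder(cv2.resize(b,(400,320),interpolation=2),0,160,0,0,0)]))
E
```

```text
[585.06700968  31.99924807 189.74760175] [-1.79861175e+02  5.38273258e-02 -1.12207836e+02] [  -3.6   21.1   90.7    0.    68.  -161.4]
```

View pics/z5.png

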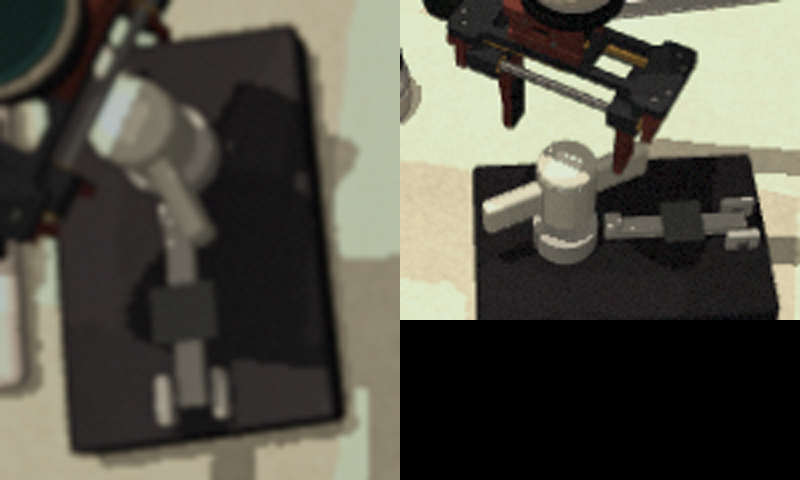

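The lever is still latched and the cap has risen, with its wings at about 28° as predicted. I'll rewind 220° so the fingers sit square to the wings, then grip deep.

Emit:
move_arm(
  deltas=[
    [[0,0.08,0,0,0,0.107],[0,0.08,0,0,0,0.213],[0,0.08,0,0,0,0.32],[0,0.08,0,0,0,0.427],[0,0.08,0,0,0,0.533],[0,0.08,0,0,0,0.64],[0,0.08,0,0,0,0.747],[0,0.08,0,0,0,0.853],[0,0.08,0,0,0,0.96],[0,0.08,0,0,0,1.067],[0,0.08,0,0,0,1.173],[0,0.08,0,0,0,1.28]],
  ],
)

```text
clock: 21.48
position: [582.9, 32.4, 187.6]
tcp_rot: [180.0, -0.1, 174.2]
contact_force: [0.1, 0.3, 0.9]
finger_gap: 1.001
finger_force: 0.0
```

Emit:
move_arm(
  deltas=[
    [[0,0,0,0,0,0.107],[0,0,0,0,0,0.213],[0,0,0,0,0,0.32],[0,0,0,0,0,0.427],[0,0,0,0,0,0.533],[0,0,0,0,0,0.64],[0,0,0,0,0,0.747],[0,0,0,0,0,0.853],[0,0,0,0,0,0.96],[0,0,0,0,0,1.067],[0,0,0,0,0,1.173],[0,0,0,0,0,1.28]],
  ],
)

```text
clock: 22.48
position: [582.9, 32.4, 187.6]
tcp_rot: [-179.9, -0.0, 100.8]
contact_force: [0.4, -0.4, -0.2]
finger_gap: 1.003
finger_force: 0.0
```

Emit:
move_arm(
  deltas=[
    [[0,0,0,0,0,0.107],[0,0,0,0,0,0.213],[0,0,0,0,0,0.32],[0,0,0,0,0,0.427],[0,0,0,0,0,0.533],[0,0,0,0,0,0.64],[0,0,0,0,0,0.747],[0,0,0,0,0,0.853],[0,0,0,0,0,0.96],[0,0,0,0,0,1.067],[0,0,0,0,0,1.173],[0,0,0,0,0,1.28]],
  ],
)

```text
clock: 23.48
position: [582.9, 32.3, 187.6]
tcp_rot: [-179.9, 0.1, 27.5]
contact_force: [-0.3, 0.2, 0.7]
finger_gap: 0.997
finger_force: 0.0
```

Emit:
move_arm(
  deltas=[
    [[0,0,1,0,0,0],[0,0,2,0,0,0],[0,0,3,0,0,0],[0,0,4,0,0,0],[0,0,5,0,0,0],[0,0,5.5,0,0,0],[0,0,5.9,0,0,0],[0,0,5.9,0,0,0],[0,0,5.9,0,0,0]],
  ],
)

```text
clock: 24.23
position: [583.5, 32.3, 129.3]
tcp_rot: [-180.0, 0.0, 27.8]
contact_force: [-0.5, 0.0, -0.3]
finger_gap: 0.999
finger_force: 0.0
```

Emit:
move_arm(
  deltas=[
    [[0,0,0,0,0,0],[0,0,0,0,0,0],[0,0,0,0,0,0],[0,0,0,0,0,0],[0,0,0,0,0,0],[0,0,0,0,0,0],[0,0,0,0,0,0],[0,0,0,0,0,0]],
  ],
  fingers=0.3,
)

```text
clock: 24.9
position: [583.6, 32.3, 129.6]
tcp_rot: [-180.0, -0.0, 27.8]
contact_force: [0.0, 0.5, 1.5]
finger_gap: 0.556
finger_force: 25.0
```

Emit:
move_arm(
  deltas=[
    [[0,0,-0.024,0,0,-0.107],[0,0,-0.048,0,0,-0.213],[0,0,-0.071,0,0,-0.32],[0,0,-0.095,0,0,-0.427],[0,0,-0.119,0,0,-0.533],[0,0,-0.143,0,0,-0.64],[0,0,-0.167,0,0,-0.747],[0,0,-0.19,0,0,-0.853],[0,0,-0.214,0,0,-0.96],[0,0,-0.238,0,0,-1.067],[0,0,-0.262,0,0,-1.173],[0,0,-0.285,0,0,-1.28]],
  ],
)

```text
clock: 25.9
position: [583.9, 32.1, 132.5]
tcp_rot: [180.0, 0.0, 101.4]
contact_force: [0.4, -0.9, 1.0]
finger_gap: 0.558
finger_force: 25.0
```

Emit:
move_arm(
  deltas=[
    [[0,0,-0.024,0,0,-0.107],[0,0,-0.048,0,0,-0.213],[0,0,-0.071,0,0,-0.32],[0,0,-0.095,0,0,-0.427],[0,0,-0.119,0,0,-0.533],[0,0,-0.143,0,0,-0.64],[0,0,-0.167,0,0,-0.747],[0,0,-0.19,0,0,-0.853],[0,0,-0.214,0,0,-0.96],[0,0,-0.238,0,0,-1.067],[0,0,-0.262,0,0,-1.173],[0,0,-0.285,0,0,-1.28]],
  ],
)

```text
clock: 26.9
position: [584.1, 32.3, 135.3]
tcp_rot: [180.0, 0.1, 174.7]
contact_force: [0.7, -0.4, 0.1]
finger_gap: 0.557
finger_force: 25.0
```

Emit:
move_arm(
  deltas=[
    [[0,0,-0.024,0,0,-0.107],[0,0,-0.048,0,0,-0.213],[0,0,-0.071,0,0,-0.32],[0,0,-0.095,0,0,-0.427],[0,0,-0.119,0,0,-0.533],[0,0,-0.143,0,0,-0.64],[0,0,-0.167,0,0,-0.747],[0,0,-0.19,0,0,-0.853],[0,0,-0.214,0,0,-0.96],[0,0,-0.238,0,0,-1.067],[0,0,-0.262,0,0,-1.173],[0,0,-0.285,0,0,-1.28]],
  ],
)

```text
clock: 27.9
position: [583.8, 32.4, 138.1]
tcp_rot: [-180.0, 0.0, -111.9]
contact_force: [0.3, 0.2, 1.0]
finger_gap: 0.556
finger_force: 25.0
```

Emit:
move_arm(
  deltas=[
    [[0,0,-0.1,0,0,0],[0,0,-0.2,0,0,0],[0,0,-0.3,0,0,0],[0,0,-0.4,0,0,0],[0,0,-0.5,0,0,0],[0,0,-0.5,0,0,0]],
  ],
)

```text
clock: 28.4
position: [583.6, 32.4, 143.1]
tcp_rot: [-180.0, 0.0, -112.3]
contact_force: [2.3, 1.5, -1.8]
finger_gap: 0.56
finger_force: 25.0
```

Emit:
move_arm(
  deltas=[
    [[0,0,-0.7,0,0,0],[0,0,-1.6,0,0,0],[0,0,-2.6,0,0,0],[0,0,-3.6,0,0,0],[0,0,-4.6,0,0,0],[0,0,-5.6,0,0,0],[0,0,-6.6,0,0,0],[0,0,-7.6,0,0,0],[0,0,-8.6,0,0,0],[0,0,-9,0,0,0],[0,0,-9,0,0,0]],
  ],
)

```text
clock: 29.32
position: [584.3, 32.3, 234.5]
tcp_rot: [-179.9, 0.0, -112.2]
contact_force: [0.0, 0.3, -1.4]
finger_gap: 0.559
finger_force: 25.0
```

Emit:
move_arm(
  deltas=[
    [[1,-0.2,0,0,0,0.04],[3,-0.5,0,0,0,0.08],[5.5,-0.9,0,0,0,0.15],[8.3,-1.4,0,0,0,0.22],[11.1,-1.9,0,0,0,0.29],[13.9,-2.4,0,0,0,0.36],[16.7,-2.8,0,0,0,0.43],[19.5,-3.3,0,0,0,0.5],[22.3,-3.8,0,0,0,0.57],[25.1,-4.3,0,0,0,0.63],[27.5,-4.6,0,0,0,0.69],[29,-4.9,0,0,0,0.72]],
  ],
)

```text
clock: 30.32
position: [517.5, -257.3, 232.0]
tcp_rot: [180.0, -0.1, -153.8]
contact_force: [-1.1, -0.0, -2.4]
finger_gap: 0.559
finger_force: 25.0
```

```bash
python3 - <<'E'
from h import *
s=state();print(s["position"],s["tcp_rot"],s["joint_positions"].round(1))
a=get_image("top")
cv2.imwrite("pics/z6.png",cv2.resize(a[190:340,130:400],(800,444),interpolation=2))
E
```

```text
[ 517.49635914 -257.32601419  232.03640481] [ 1.79950872e+02 -9.88313198e-02 -1.53815367e+02] [-3.320e+01  1.830e+01  8.860e+01 -1.000e-01  7.320e+01 -1.494e+02]
```

View pics/z6.png

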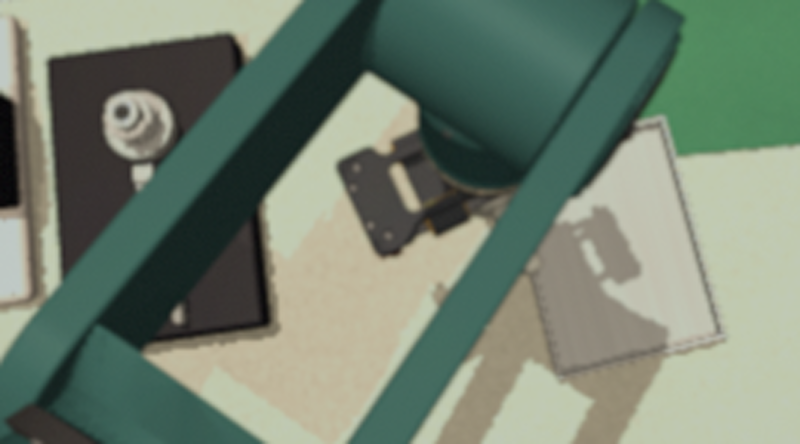

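The neck is bare, the lever nose is level at (140,172), and the tray corners match the first estimate. I'll continue over the tray.

Emit:
move_arm(
  deltas=[
    [[1.3,-1.6,0,0,0,0.03],[3,-3.8,0,0,0,0.07],[5,-6.3,1,0,0,0.13],[6.5,-8.2,3,0,0,0.18],[7.4,-9.3,5,0,0,0.22],[7.5,-9.4,7,0,0,0.222],[7.5,-9.4,9,0,0,0.222],[7.5,-9.4,11,0,0,0.222],[7.5,-9.4,13,0,0,0.222],[7.5,-9.4,14,0,0,0.222],[7.5,-9.4,14.2,0,0,0.222],[7.5,-9.4,14.2,0,0,0.222]],
  ],
)

```text
clock: 31.37
position: [493.8, -371.6, 90.2]
tcp_rot: [179.9, -0.1, -166.2]
contact_force: [0.2, 0.5, -3.1]
finger_gap: 0.557
finger_force: 25.0
```

```bash
python3 - <<'E'
from h import *
s=state();print(s["position"],s["tcp_rot"],s["joint_positions"].round(1))
a=get_image("side")
cv2.imwrite("pics/z7.png",cv2.resize(a[110:260,230:430],(800,600),interpolation=2))
E
```

```text
[ 493.81909451 -371.60081871   90.24829078] [ 1.79899878e+02 -5.29705525e-02 -1.66166015e+02] [ -43.4   30.    91.8    0.    58.3 -147.2]
```

View pics/z7.png

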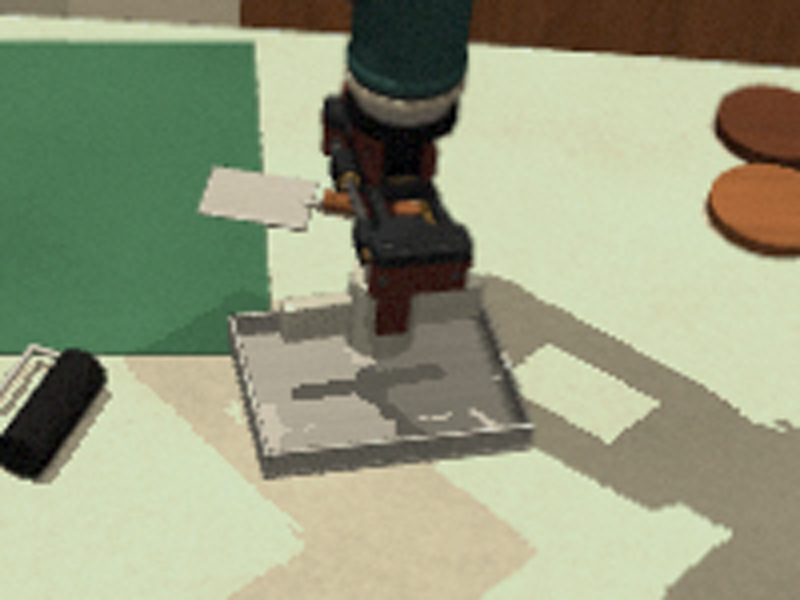

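The cap is held upright and centred over the tray, with its wings parallel to the long side. Lowering now.

Emit:
move_arm(
  deltas=[
    [[0,0,0.8,0,0,0],[0,0,1.6,0,0,0],[0,0,2.4,0,0,0],[0,0,3.2,0,0,0],[0,0,4,0,0,0],[0,0,4.6,0,0,0],[0,0,5,0,0,0],[0,0,5.2,0,0,0],[0,0,5.3,0,0,0],[0,0,5.3,0,0,0],[0,0,5.3,0,0,0]],
  ],
)

```text
clock: 32.33
position: [494.3, -372.5, 38.2]
tcp_rot: [-180.0, 0.0, -166.2]
contact_force: [0.0, -0.2, -2.0]
finger_gap: 0.557
finger_force: 25.0
```

Emit:
move_arm(
  deltas=[
    [[0,0,0.08,0,0,0],[0,0,0.16,0,0,0],[0,0,0.24,0,0,0],[0,0,0.32,0,0,0],[0,0,0.4,0,0,0],[0,0,0.45,0,0,0],[0,0,0.5,0,0,0],[0,0,0.5,0,0,0]],
  ],
)

```text
clock: 33.0
position: [494.2, -372.3, 34.2]
tcp_rot: [-180.0, 0.0, -166.2]
contact_force: [-2.6, 2.8, 9.3]
finger_gap: 0.555
finger_force: 25.0
```

Contact with the floor at the expected height (tip about 34 mm). Releasing and retreating.

Emit:
move_arm(
  deltas=[
    [[0,0,-0.05,0,0,0],[0,0,-0.05,0,0,0],[0,0,-0.05,0,0,0],[0,0,-0.05,0,0,0],[0,0,-0.05,0,0,0],[0,0,-0.05,0,0,0]],
  ],
  fingers=0.85,
)

```text
clock: 33.5
position: [494.1, -372.3, 33.3]
tcp_rot: [180.0, -0.0, -166.2]
contact_force: [0.4, -0.1, -0.7]
finger_gap: 0.847
finger_force: 0.0
```

Emit:
move_arm(
  deltas=[
    [[0,0,-0.6,0,0,0],[0,0,-1.5,0,0,0],[0,0,-3,0,0,0],[0,0,-5,0,0,0],[0,0,-8,0,0,0],[0,0,-11,0,0,0],[0,0,-14,0,0,0],[0,0,-17,0,0,0],[0,0,-20,0,0,0],[0,0,-22,0,0,0],[0,0,-22,0,0,0],[0,0,-22,0,0,0]],
  ],
)

```text
clock: 34.5
position: [494.7, -372.9, 255.5]
tcp_rot: [-179.8, 0.1, -166.2]
contact_force: [0.2, -0.2, -0.1]
finger_gap: 0.851
finger_force: 0.0
```

```bash
python3 - <<'E'
from h import *
s=state();print(s["position"],s["contact_force"])
a=get_image("side")
cv2.imwrite("pics/z8.png",cv2.resize(a[110:370,180:440],(600,600),interpolation=2))
E
```

```text
[ 494.73341379 -372.85305301  255.5012229 ] [ 0.1561782  -0.19597194 -0.07859169]
```

View pics/z8.png

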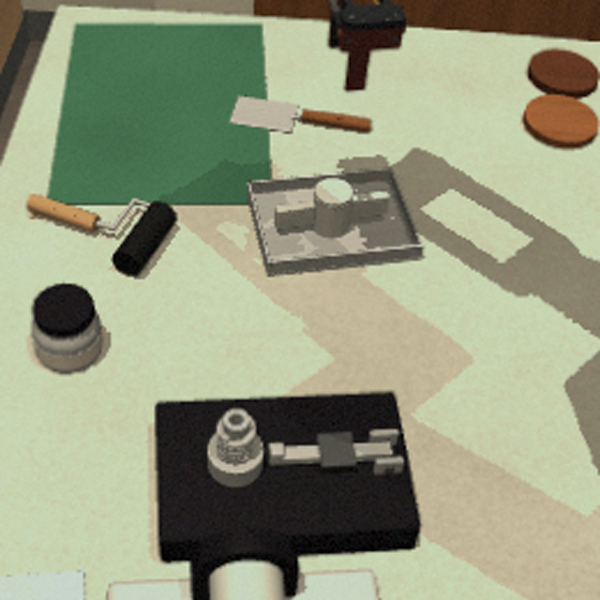

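The cap stands upright in the tray at (333,207), the lever is latched at (335,452), and the tin, brayer and knife look unmoved. Handing in.

```bash
python3 -c "
from workcell import *
print(finish_job())"
```

```text
the job is handed in; nothing more can be done
None
```

I've handed in the job: in the last picture the lever is latched down, the cap stands upright in the tray, and the tin, brayer and knife look unmoved; the simulator gave no verdict.

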